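Weigh a post-base bracket on the spring scale

TASK

Weigh the bare-metal bracket: hang it by its eye on the spring scale's hook, easing its weight on gently so that the hook never drops, springs or jerks faster than 8 cm/s and the bracket is never forced against the scale. Let go, wait until it hangs quite still, and only then press the yellow record button down and let it up again, leaving the bracket hanging at rest and the green bracket and the tin where they stand.

Things in the scene. Friction and masses are not known exactly. Their poses are not given: they have to be found in the camera images.
- bracket: Bare-metal (silver-grey) bracket, loose, upright, symmetrical. Origin: centre of its underside, z up. Foot 64 x 64 x 6 mm; upright fin 8 mm thick (x), 40 mm wide (y), top at 108 mm. The fin's eye is a hole through it along x: 24 mm wide (y), 64 to 98 mm up, under a round 10 mm bar along y, between 8 mm wide sides. Can be gripped across the 40 mm width at the eye. Weight unknown, under 0.65 kg.
- eye (a point): Point on the bracket: middle of the underside of the eye's top bar, 98 mm above the bracket's underside; it comes to rest on the hook's seat. Axes as the bracket's.
- scale: Column spring scale, fixed. Origin: underside of its base, under the column's centre; z up; the hook sticks out to -x, its wire in the plane y = 0. Blue column 50 (x) x 60 (y) mm, 330 mm tall, white scale plate in front; dark base plate 12 mm thick, x -145 to +55, y -60 to +60 mm, with a wing (x -145 to -55 mm) out to y +195 mm for the record button.
- hook (a joint): Sag of the hook (m): 0 unloaded at the upper stop, slides straight down under load, about 20 mm per newton (50 N/m, preload 0.15 N, lightly damped: bounces for some seconds if let go out of balance), lower stop at 0.13. It rests right where the spring alone carries the bracket. Lower at 0.04 m/s or less: it must never move faster than 0.08 m/s up or down.
- hook_seat (a point): Lowest point of the hook, on top of its 7 mm round red wire, where the eye's bar comes to rest: 118 mm in front of the column's centre, 275.5 mm above the table when unloaded; sinks with the hook. Axes as the scale's. From the column the wire runs forward level, its axis 14 mm above that at the seat, until 85 mm from the column's centre, dips to the seat, and rises to the open tip.
- hook_tip (a point): Centre of the wire's round end, the hook's free tip: 28 mm in front of the seat (towards -x of the scale) and 10.5 mm above it (14 mm above the seat's wire axis). The eye is passed over it level, towards the column, from the front.
- record (a joint): Travel of the record button (m): 0 up, 0.006 fully down, spring return, about 4 N fully down. It counts as pressed from 4 mm.
- record_top (a point): Centre of the top face of the yellow round record button (32 mm across, in a black housing) on the scale's wing, at x -100 and y +155 mm of the scale. It is pressed straight down.
- green_bracket: A second bracket of the same shape, painted green: leave it. Origin: centre of its underside.
- tin: Upright tin, 66 mm across, 85 mm tall: leave it. Origin: centre of its underside.

How it is judged (in metres and radians):
On the way, in this order (a step that is already met when the one before it is completed fails the run):
1. the bracket hangs by its eye on the hook, let go and quite still for a second (distance between eye and hook_seat below 0.014 m and contact force between scale and bracket above 1 N and height (world z) of bracket above 0.03 m and angle between bracket's own z axis and vertical below 0.2 rad and linear speed of bracket below 0.02 m/s and velocity of joint hook between -0.01 and 0.01 m/s and contact force between the fingers and bracket below 0.05 N), for 1 s.
2. the record button is pressed while the bracket hangs still (all of step 1 and value of joint record above 0.004 m), for 0.05 s.
At the end, for the whole second after the job is handed in: The bracket hangs plumb (within 0.2 rad) from the hook, eye point within 14 mm of the seat, its weight on the hook, still (under 0.02 m/s, hook under 0.01 m/s) and untouched; the record button is up again (under 1.5 mm) after its press of 4 mm or more (all of step 1 and value of joint record below 0.0015 m).
It fails at once if the hook drops, springs or is jerked faster than 0.08 m/s (velocity of joint hook above 0.08 m/s or velocity of joint hook below -0.08 m/s).
It fails at once if the bracket is forced against the scale with more than 12 N (contact force between scale and bracket above 12 N).
It fails at once if the record button is pressed while the bracket is not hanging, still moving or still touched (value of joint record above 0.003 m and (linear speed of bracket above 0.035 m/s or velocity of joint hook above 0.02 m/s or velocity of joint hook below -0.02 m/s or contact force between any of the arm, the fingers and bracket above 0.1 N or distance between eye and hook_seat above 0.016 m)).
It fails at once if the green bracket or the tin is shifted by more than 15 mm (distance of any of green_bracket, tin from where it was at the start of the episode above 0.015 m).
It also fails if it takes over 67 s, if anything falls off the work surface, if the arm or the gripper's body presses on something with over 40 N, if the wrist force passes 120 N, or if a joint passes its speed limit or range.

ROBOT

A 6-joint arm with a two-finger parallel gripper is mounted at the origin on the work surface. World frame = base frame: x ahead of the robot, y to its left, z up, the work surface at z = 0. Lengths are in mm, angles in rad, forces in N, time in s.
With the tool pointing down it reaches from about 350 to 775 mm from the base axis. Payload 7.3 kg.
Tool frame: the origin (TCP) lies on the front face of the gripper's body, between the roots of the fingers; the fingertips stand 66 mm ahead of it and the grasp point (between the pads) lies 47 mm ahead of it (bot.tip_extent is the distance from the TCP to the fingertips, in mm); z points along the fingers, y is the line along which they close (so a half turn about z gives the same grasp; the last joint's range is limited). The gripper opens to 92 mm and grips with 3 to 60 N. Pads are 19 mm wide; open, the fingers measure 130 mm over their backs; the gripper's body (75 mm by 190 mm) begins 47 mm behind the grasp point.
Start: joints at [-1.343, 0.342, 1.524, -0, 1.275, -0.146], TCP at [191.729, -488.752, 292.241] pointing down, gripper open.
Joint ranges: [-2.53, 2.53], [-0.77, 2.02], [0.04, 2.7], [-1, 4.14], [0.28, 2.66], [-3.11, 3.11]. Speed limits (rad/s): [2.57, 2.57, 3.14, 3.14, 3.14, 3.14].

INTERFACE

Orientations are given as [roll, pitch, yaw] about the fixed x, y, z axes, in that order (R = Rz(yaw) Ry(pitch) Rx(roll)).
In Python, from plant import readout, viewer, order, bot gives the robot as it stands.
- The arm moves only by the shell command python3 -m creep 'ROWS'. ROWS is text: rows parted by semicolons, each of 7 numbers parted by spaces: the shift along the world's x, y, z in m, then the turn, a rotation vector about the world's x, y, z in rad, then the opening in per cent of the stroke, from 0 (shut) to 100 (fully open). A call has 1 to 8 rows; each row shifts and turns the commanded pose from where the row before left it; what a row does not reach is not made up. A row lasts 1/12 s, in which the tool goes at most 41.7 mm and 7.16 degrees, less where a joint would pass 70% of its speed; a pose out of reach is approached as far as the arm can. A call is refused whole if a number of a shift passes 0.0417 or a number of a turn 0.125, either way. A call with a gripper value outside its range is refused whole. The fingers move at their own pace and stop on an object; the grip force is fixed at half the most. Time passes only in rows, so rows that do not move let the fingers close. It gives the time, the measured TCP pose, the force, the opening and the grip force at its end, in the units of the state.
- readout.get_obs(): the state, without advancing time (a new reading comes with each control period).
- viewer.capture(name): name is "side" or "top" or "wrist"; returns the picture (480x640x3 uint8, red, green, blue); there is no depth.
- viewer.camera_info(name): a dict with "fx", "fy", "cx", "cy" (pixels), "D" ([k1, k2, p1, p2, k3] as OpenCV has them; the pictures are not rectified), "origin" and "rotation" of the camera in the world. Camera axes: x right, y up, looking along -z (the intrinsics and any distortion apply to the point x, -y, -z); pixel columns grow to the right and rows downward; lengths in mm; the calibration is good to about 2 mm. A picture is of the moment at which its call begins: read the wrist's pose just before it. camera_info takes no time and is no camera call; for the wrist camera it gives the pose at the moment of the call.
- order.close_job(): hands the job in; it is judged then, once.
The state is a dict: "time": time; "joint_positions": joint angles; "dq": joint speeds; "tau": joint torques, N m; "tool_pos": TCP position; "tcp_rot": TCP orientation; "contact_force": force on the tool from outside, world axes, zero at the start; "moment": the same for the moment, N m; "grip_width": finger opening in mm; "finger_force": force on a finger pad.
Only numpy, scipy, OpenCV 4.12 (cv2) and the standard library are available. Lean on these libraries where they do the work, as an engineer would, in place of code of your own. Each camera call takes 0.05 s, during which the arm holds its last target. There are 200 camera calls.

## Working session

There is one attempt and no reset: what is moved stays moved. The work goes in short steps, Python scripts to look and compute and a shell command to move; the robot and the scene stay as the last step left them, time stands still between calls to the robot, and variables do not carry over. Pictures are saved under pics/ and viewed, at most 10 in all, crops included, and the job is handed in when it is done.

```bash
mkdir -p pics; ls
python3 - <<'E'
from plant import readout, viewer, order, bot
import cv2,numpy as np
ims=[]
for n in ("side","top"):
    c=viewer.camera_info(n); print(n,c)
    im=viewer.capture(n); cv2.imwrite(f"pics/{n}0.png",im[:,:,::-1])
print(readout.get_obs())
E
```

```text
pics
side {'fx': 563.5742471947458, 'fy': 563.5742471947458, 'cx': 324.81653826055344, 'cy': 239.62715496924582, 'D': array([-0.00871063,  0.        ,  0.        ,  0.        ,  0.        ]), 'origin': array([486.88533379, 926.74929256, 717.03521304]), 'rotation': array([ 1.0498809 ,  0.02010812, -3.06849936])}
top {'fx': 563.3742093777623, 'fy': 563.3742093777623, 'cx': 318.6194295207411, 'cy': 239.5185851433569, 'D': array([-0.16236603,  0.        ,  0.        ,  0.        ,  0.        ]), 'origin': array([ 496.69698682,    2.25026107, 1171.88726219]), 'rotation': array([ 0.07813958, -0.01763922, -1.55701749])}
{'time': 0.1, 'joint_positions': array([-1.34306773e+00,  3.42651322e-01,  1.52491988e+00, -2.09407844e-05,
        1.27537384e+00, -1.46007828e-01]), 'dq': array([ 0.00079909, -0.00060144, -0.00409042,  0.00022638,  0.00056579,
        0.00030057]), 'tau': array([ 1.78669936e-03, -4.32004809e+01, -2.44694656e+01,  7.19226524e-02,
        5.25641721e-02, -5.99752866e-05]), 'tool_pos': array([ 191.6267259 , -488.49086436,  291.6158466 ]), 'tcp_rot': array([-3.14025174e+00, -1.76946932e-04,  3.73742420e-01]), 'contact_force': array([ 0.72286314,  0.08894217, -0.15256804]), 'moment': array([-0.01221972,  0.05547033, -0.02439387]), 'finger_force': 0.0, 'grip_width': 92.17462875600317}
```

View pics/side0.png

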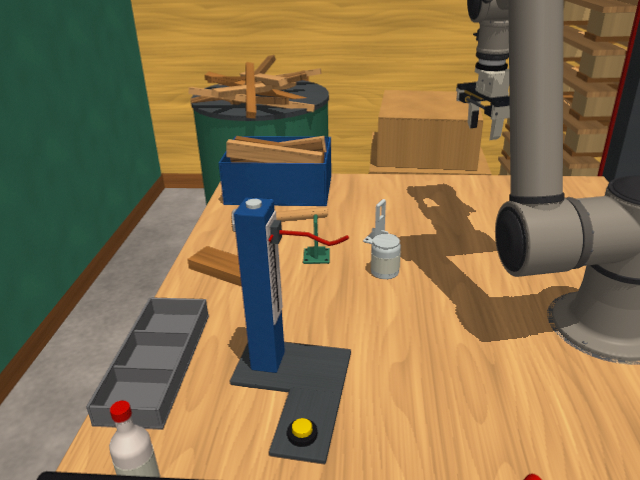

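View pics/top0.png

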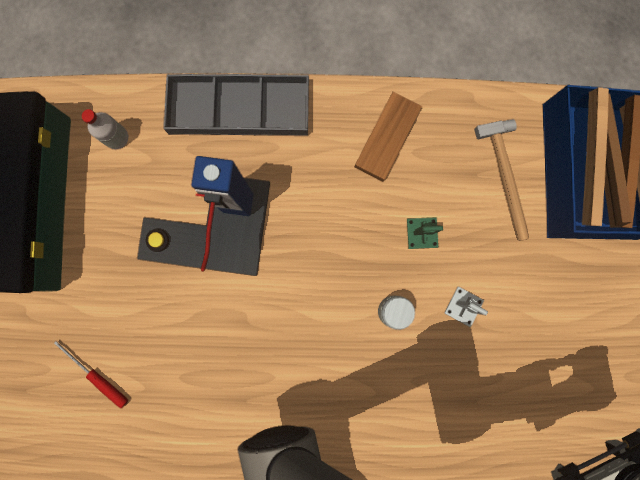

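Side view: the blue scale has its red hook tip at about (347,238) and the button at (302,428). The silver bracket is at (380,220), partly behind the tin. Top view: bracket at (467,307), tin at (397,312), green bracket at (424,233), hook tip at (205,270), button at (155,240).

```bash
cat > h.py <<'E'
from plant import readout, viewer, order, bot
import cv2,numpy as np
from scipy.spatial.transform import Rotation as R
def ray(c,px):
    K=np.array([[c['fx'],0,c['cx']],[0,c['fy'],c['cy']],[0,0,1]])
    u=cv2.undistortPoints(np.array(px,float).reshape(-1,1,2),K,c['D']).reshape(-1,2)
    d=np.c_[u[:,0],-u[:,1],-np.ones(len(u))]@R.from_euler('xyz',c['rotation']).as_matrix().T
    return np.array(c['origin']),d/np.linalg.norm(d,axis=1)[:,None]
def plane(c,px,z):
    o,d=ray(c,px); return o+d*((z-o[2])/d[:,2])[:,None]
def tri(views):
    A=np.zeros((3,3));b=np.zeros(3);L=[]
    for c,p in views:
        o,d=ray(c,p);d=d[0];M=np.eye(3)-np.outer(d,d);A+=M;b+=M@o;L.append((o,M))
    x=np.linalg.solve(A,b); return x,[round(float(np.linalg.norm(M@(x-o))),1) for o,M in L]
def hsv(im): return cv2.cvtColor(im,cv2.COLOR_RGB2HSV)
def mask(im,lo,hi,roi):
    m=cv2.inRange(hsv(im),np.array(lo),np.array(hi)); k=np.zeros_like(m);x0,y0,x1,y1=roi;k[y0:y1,x0:x1]=1
    return m*k
def pts(m): return np.argwhere(m>0)[:,::-1].astype(float)
E
python3 - <<'E'
from h import *
S=cv2.imread('pics/side0.png')[:,:,::-1];T=cv2.imread('pics/top0.png')[:,:,::-1]
cs,ct=viewer.camera_info('side'),viewer.camera_info('top')
np.set_printoptions(precision=1,suppress=True)
rs=pts(mask(S,(0,150,60),(8,255,255),(265,200,365,260)));rt=pts(mask(T,(0,150,60),(8,255,255),(190,185,225,285)))
print(len(rs),len(rt), rs[rs[:,0].argmax()], rt[rt[:,1].argmax()])
ts=rs[rs[:,0]>rs[:,0].max()-4].mean(0);tt=rt[rt[:,1]>rt[:,1].max()-4].mean(0)
tip=tri([(cs,ts),(ct,tt)]);print('tip',ts,tt,tip)
ys=pts(mask(S,(22,150,100),(35,255,255),(280,400,325,460)));yt=pts(mask(T,(22,150,100),(35,255,255),(135,220,180,260)))
def ctr(p): return np.array(cv2.minEnclosingCircle(p.astype(np.float32))[0])
print('btn',ctr(ys),ctr(yt),tri([(cs,ctr(ys)),(ct,ctr(yt))]))
# base plate outline
d=mask(T,(0,0,30),(179,70,90),(125,170,280,285))
cn=max(cv2.findContours(d,0,2)[0],key=cv2.contourArea)
ap=cv2.approxPolyDP(cn,4,True).reshape(-1,2).astype(float);print(np.c_[ap,plane(ct,ap,12)])
# wire in the top view on level z=286
ctop=pts(mask(T,(0,0,170),(179,60,255),(200,160,222,185)));print('coltop',ctop.mean(0),plane(ct,[ctop.mean(0)],330))
g=mask(T,(0,0,150),(179,45,255),(435,280,500,335));cv2.imwrite('pics/g.png',cv2.resize(np.hstack([T[275:340,370:500,::-1],cv2.cvtColor(g,8)[275:340,370:500]]),None,fx=3,fy=3))
E
```

```text
324 295 [348. 236.] [202. 271.]
tip [346.4 237. ] [202.3 269.1] (array([517.1, 170.2, 286.9]), [0.4, 0.4])
btn [301.7 427.3] [155.  239.3] (array([581.4, 319. ,  30.3]), [0.3, 0.3])
[[232.  170.  731.  166.4  12. ]
 [230.  199.  669.6 168.7  12. ]
 [201.  193.  681.5 230.1  12. ]
 [220.  206.  654.6 189.2  12. ]
 [214.  209.  648.2 201.6  12. ]
 [206.  267.  527.4 214.8  12. ]
 [256.  274.  514.7 110.9  12. ]
 [268.  182.  706.5  90.3  12. ]
 [244.  179.  712.2 140.6  12. ]]
coltop [210.9 172. ] [[663.3 153.6 330. ]]
```

View pics/g.png

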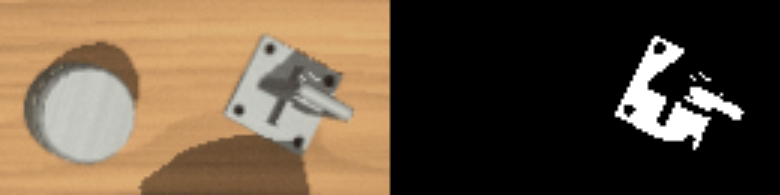

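The crop shows the foot corners at about (458,287), (484,300), (470,326) and (445,312) in full-picture pixels. The fin's foot line runs from (469,298) to (460,316). Next I'll work out the pose and take a close look.

Run:
```python
from h import *
np.set_printoptions(precision=1,suppress=True)
ct=viewer.camera_info('top')
p=np.array([[264,36],[343,75],[300,153],[225,112]])/3+[370,275]
q=plane(ct,p,6);print(q,q.mean(0));w=np.r_[q[2]-q[1]+q[3]-q[0]]/2;print('fin width dir',w,np.arctan2(w[1],w[0]))
print('fin base',plane(ct,np.array([[298,70],[270,122]])/3+[370,275],6))
print('tin',plane(ct,[[398,313]],85))
c=viewer.camera_info('wrist');o=readout.get_obs();Rt=R.from_euler('xyz',o['tcp_rot'])
print('cam in tool',Rt.inv().apply(c['origin']-o['tool_pos']),(Rt.inv()*R.from_euler('xyz',c['rotation'])).as_matrix(),c['fx'],c['D'])
```

```text
[[ 492.9 -310.5    6. ]
 [ 465.9 -367.5    6. ]
 [ 411.4 -336.6    6. ]
 [ 439.9 -282.9    6. ]] [ 452.5 -324.4    6. ]
fin width dir [-53.8  29.2   0. ] 2.6436808042907276
fin base [[ 469.3 -334.9    6. ]
 [ 433.  -315.     6. ]]
tin [[ 442.  -171.1   85. ]]
cam in tool [ 68.1  -0.3 -92.6] [[-0.   1.   0.3]
 [ 1.   0.   0. ]
 [ 0.   0.3 -1. ]] 334.1273247589596 [-0.  0.  0.  0.  0.]
```

```bash
python3 -m creep '0.0325 0.0206 0 0 0 0.0875 100;0.0325 0.0206 0 0 0 0.0875 100;0.0325 0.0206 0 0 0 0.0875 100;0.0325 0.0206 0 0 0 0.0875 100;0.0325 0.0206 0 0 0 0.0875 100;0.0325 0.0206 0 0 0 0.0875 100;0.0325 0.0206 0 0 0 0.0875 100;0.0325 0.0206 0 0 0 0.0875 100'; python3 -m creep '0 0 0 0 0 0 100;0 0 0 0 0 0 100;0 0 0 0 0 0 100'
python3 - <<'E'
from h import *
o=readout.get_obs();print(o['tool_pos'],o['tcp_rot'],o['joint_positions'])
np.save('pics/w1.npy',viewer.camera_info('wrist'),allow_pickle=True)
cv2.imwrite('pics/w1.png',viewer.capture('wrist')[:,:,::-1])
E
```

```text
time: 0.77
tool_pos: [453.0, -322.5, 291.9]
tcp_rot: [-3.141, -0.0, 1.078]
contact_force: [-0.5, -0.6, -0.3]
grip_width: 91.7
finger_force: 0.0
time: 1.02
tool_pos: [451.4, -323.9, 291.8]
tcp_rot: [-3.14, 0.0, 1.074]
contact_force: [0.7, -0.1, -0.3]
grip_width: 91.9
finger_force: 0.0
[ 451.36836365 -323.94643985  291.78002026] [-3.14049598e+00  2.15530488e-04  1.07353737e+00] [-7.60229182e-01  3.99050491e-01  1.43863722e+00 -5.11164665e-04
  1.30490793e+00 -2.62835542e-01]
```

View pics/w1.png

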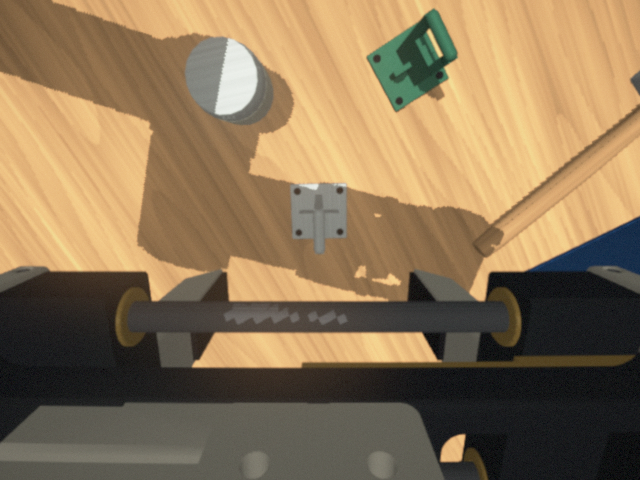

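The wrist picture shows the foot at (291–348, 183–240). The fin appears edge-on as a strip at column 319, rows 195–250, so its width runs along the tool's x. The fingers need a quarter turn.

```bash
python3 -m creep '0 0 0 0 0 0.1208 100;0 0 0 0 0 0.1208 100;0 0 0 0 0 0.1208 100;0 0 0 0 0 0.1208 100;0 0 0 0 0 0.1208 100;0 0 0 0 0 0.1208 100;0 0 0 0 0 0.1208 100;0 0 0 0 0 0.1208 100' >/dev/null;  python3 -m creep '0 0 0 0 0 0.1208 100;0 0 0 0 0 0.1208 100;0 0 0 0 0 0.1208 100;0 0 0 0 0 0.1208 100;0 0 0 0 0 0.1208 100;0 0 0 0 0 0 100;0 0 0 0 0 0 100;0 0 0 0 0 0 100'
python3 - <<'E'
from h import *
o=readout.get_obs();print(o['tool_pos'],o['tcp_rot'],o['joint_positions'])
np.save('pics/w2.npy',viewer.camera_info('wrist'),allow_pickle=True)
cv2.imwrite('pics/w2.png',viewer.capture('wrist')[:,:,::-1])
a=cv2.imread('pics/w1.png')[150:300,240:400];b=cv2.imread('pics/w2.png')[150:300,240:400]
cv2.imwrite('pics/w12.png',cv2.resize(np.vstack([a,b])[:, :],None,fx=2,fy=2,interpolation=0) if 0 else cv2.resize(np.hstack([a,b]),None,fx=2.5,fy=2.5,interpolation=0))
E
```

```text
time: 2.4
tool_pos: [451.0, -324.6, 292.3]
tcp_rot: [3.142, -0.0, 2.639]
contact_force: [0.1, 0.1, 1.0]
grip_width: 91.8
finger_force: 0.0
[ 451.04298108 -324.59365834  292.28864489] [ 3.14156530e+00 -5.85481416e-05  2.63898806e+00] [-7.61720076e-01  3.98413310e-01  1.43819084e+00  1.18515150e-05
  1.30505211e+00 -1.82991492e+00]
```

View pics/w12.png

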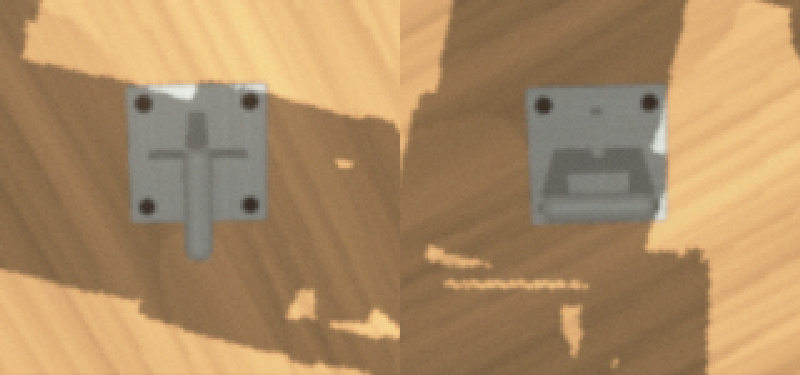

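The crop pair shows the bar across the eye in the second view, from (540,208) to (656,206) crop pixels, so the fingers are now aligned with its width. The foot spans (527,86)–(668,224).

Run:
```python
from h import *
np.set_printoptions(precision=1,suppress=True)
c1=np.load('pics/w1.npy',allow_pickle=True).item();c2=np.load('pics/w2.npy',allow_pickle=True).item()
f1=lambda x,y:(x/2.5+240,y/2.5+150); f2=lambda x,y:((x-400)/2.5+240,y/2.5+150)
q1=[f1(126,87),f1(266,86),f1(268,219),f1(132,222)];q2=[f2(526,87),f2(667,86),f2(667,221),f2(530,224)]
P1=plane(c1,q1,6);P2=plane(c2,q2,6);print(P1,P1.mean(0),P2,P2.mean(0))
e=P2[1]-P2[0]+P2[2]-P2[3];print('width dir',np.arctan2(e[1],e[0]))
print('foot hole tri',tri([(c1,f1(144,103)),(c2,f2(649,103))]), tri([(c1,f1(250,205)),(c2,f2(544,206))]))
print('foot hole tri',tri([(c1,f1(250,101)),(c2,f2(650,206))]))
print('bar end',tri([(c1,f1(198,254)),(c2,f2(543,208))]),'bar ctr@103',plane(c2,[f2(598,207)],103))
```

```text
[[ 437.6 -282.3    6. ]
 [ 493.1 -312.     6. ]
 [ 465.6 -367.4    6. ]
 [ 408.9 -338.3    6. ]] [ 451.3 -325.     6. ] [[ 408.5 -337.     6. ]
 [ 438.7 -281.2    6. ]
 [ 494.5 -310.3    6. ]
 [ 464.7 -367.3    6. ]] [ 451.6 -323.9    6. ]
width dir 1.0826218072000064
foot hole tri (array([ 441.3, -292.1,    8.2]), [0.2, 0.2]) (array([ 461. , -358. ,    2.6]), [0.2, 0.2])
foot hole tri (array([ 483.6, -313.9,    8.8]), [0.2, 0.2])
bar end (array([ 442.7, -340.8,  102.7]), [0.4, 0.4]) bar ctr@103 [[ 451.7 -324.1  103. ]]
```

```bash
python3 -m creep '0 0 -0.03 0 0 0 100;0 0 -0.03 0 0 0 100;0 0 -0.03 0 0 0 100;0 0 -0.03 0 0 0 100;0 0 -0.025 0 0 0 100;0 0 -0.014 0 0 0 100;0 0 0 0 0 0 100;0 0 0 0 0 0 100'; python3 -m creep '0 0 0 0 0 0 0;0 0 0 0 0 0 0;0 0 0 0 0 0 0;0 0 0 0 0 0 0;0 0 0 0 0 0 0;0 0 0 0 0 0 0;0 0 0 0 0 0 0;0 0 0 0 0 0 0'
```

```text
time: 3.12
tool_pos: [451.5, -324.0, 133.0]
tcp_rot: [3.141, -0.001, 2.643]
contact_force: [-0.3, -0.2, 0.4]
grip_width: 91.6
finger_force: 0.0
time: 3.78
tool_pos: [451.7, -324.0, 133.3]
tcp_rot: [3.142, 0.0, 2.644]
contact_force: [-0.2, 0.8, -0.7]
grip_width: 43.0
finger_force: 0.0
```

```bash
python3 -m creep '0 0 0 0 0 0 0;0 0 0 0 0 0 0;0 0 0.01 0 0 0 0;0 0 0.02 0 0 0 0;0 0 0.035 0 0 0 0;0 0 0.04 0 0 0 0;0 0 0.04 0 0 0 0;0 0 0.04 0 0 0 0'; python3 -m creep '0 0 0.02 0 0 0 0;0 0 0 0 0 0 0;0 0 0 0 0 0 0;0 0 0 0 0 0 0;0 0 0 0 0 0 0;0 0 0 0 0 0 0'
```

```text
time: 4.45
tool_pos: [451.0, -323.3, 319.7]
tcp_rot: [3.141, -0.002, 2.644]
contact_force: [2.0, -1.0, -6.2]
grip_width: 40.1
finger_force: 30.0
time: 4.95
tool_pos: [451.3, -323.6, 335.9]
tcp_rot: [3.14, -0.004, 2.644]
contact_force: [-0.3, -0.5, -5.6]
grip_width: 39.7
finger_force: 30.0
```

```bash
python3 -m creep '0 0.015 0 0 0 0.0243 0;0.002 0.03 0 0 0 0.0243 0;0.002 0.034 0 0 0 0.0243 0;0.002 0.034 0 0 0 0.0243 0;0.002 0.034 0 0 0 0.0243 0;0.002 0.034 0 0 0 0.0243 0;0.002 0.034 0 0 0 0.0243 0;0.002 0.034 0 0 0 0.0243 0'; python3 -m creep '0.002 0.034 0 0 0 0.0243 0;0.002 0.034 0 0 0 0.0243 0;0.002 0.034 0 0 0 0.0243 0;0.002 0.034 0 0 0 0.0243 0;0.002 0.034 0 0 0 0.0243 0;0.002 0.034 0 0 0 0.0243 0;0 0.03 0 0 0 0.0243 0;0 0.016 0 0 0 0.0243 0';python3 -m creep '0 0 0 0 0 0 0;0 0 0 0 0 0 0;0 0 0 0 0 0 0;0 0 0 0 0 0 0;0 0 0 0 0 0 0;0 0 0 0 0 0 0'
python3 - <<'E'
from h import *
a=viewer.capture('side')[130:330,200:420,::-1];b=viewer.capture('top')[130:330,130:350,::-1]
cv2.imwrite('pics/p1.png',cv2.resize(np.hstack([a,b]),None,fx=1.8,fy=1.8,interpolation=cv2.INTER_CUBIC))
E
```

```text
time: 5.62
tool_pos: [465.0, -72.8, 337.6]
tcp_rot: [3.141, -0.001, 2.84]
contact_force: [0.8, -0.2, -5.7]
grip_width: 39.8
finger_force: 30.0
time: 6.28
tool_pos: [476.6, 178.6, 337.4]
tcp_rot: [3.14, -0.002, 3.037]
contact_force: [0.1, -0.0, -5.3]
grip_width: 39.2
finger_force: 30.0
time: 6.78
tool_pos: [477.8, 174.3, 338.2]
tcp_rot: [3.142, 0.0, 3.032]
contact_force: [0.3, -0.2, -6.5]
grip_width: 40.1
finger_force: 30.0
```

View pics/p1.png

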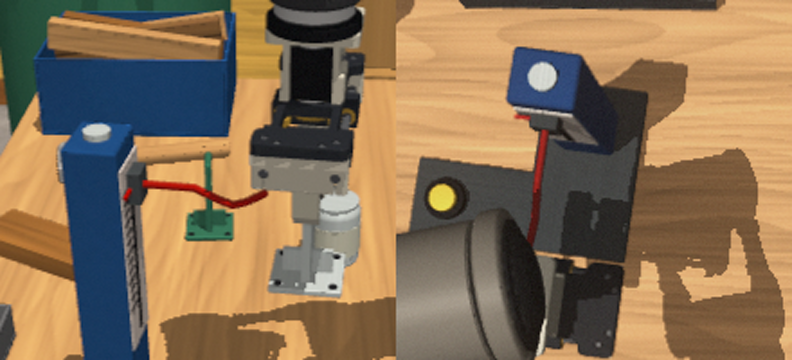

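The tool is in line with the wire. In the side crop the tip at (268,192) is level with the eye and just in front of the finger. I'll lower 6 mm to centre the hole between tip and seat heights, then go in.

```bash
python3 -m creep '0 0 -0.003 0 0 0 0;0 0 -0.003 0 0 0 0;0 0 0 0 0 0 0;0.005 -0.0006 0 0 0 0 0;0.007 -0.0008 0 0 0 0 0;0.007 -0.0008 0 0 0 0 0;0.007 -0.0008 0 0 0 0 0;0.007 -0.0008 0 0 0 0 0'; python3 -m creep '0.007 -0.0008 0 0 0 0 0;0.007 -0.0008 0 0 0 0 0;0.007 -0.0008 0 0 0 0 0;0.006 -0.0006 0 0 0 0 0;0.005 -0.0005 0 0 0 0 0;0.0022 -0.0002 0 0 0 0 0;0 0 0 0 0 0 0;0 0 0 0 0 0 0'
python3 -m creep '0 0 0 0 0 0 0;0 0 0 0 0 0 0'
python3 - <<'E'
from h import *
a=viewer.capture('side')[130:330,200:420,::-1];b=viewer.capture('wrist')[::2,::2,::-1]
b=cv2.copyMakeBorder(b,0,160,0,0,cv2.BORDER_CONSTANT)
cv2.imwrite('pics/p2.png',np.hstack([cv2.resize(a,(440,400),interpolation=cv2.INTER_CUBIC),b]))
E
```

```text
time: 7.55
tool_pos: [511.8, 171.1, 332.2]
tcp_rot: [3.141, 0.0, 3.033]
contact_force: [0.4, -0.1, -6.5]
grip_width: 39.5
finger_force: 30.0
time: 8.22
tool_pos: [544.8, 167.6, 332.1]
tcp_rot: [3.142, -0.0, 3.033]
contact_force: [-0.0, 0.3, -4.9]
grip_width: 39.4
finger_force: 30.0
time: 8.38
tool_pos: [544.7, 167.7, 332.4]
tcp_rot: [3.141, -0.0, 3.033]
contact_force: [0.1, 0.6, -6.0]
grip_width: 39.2
finger_force: 30.0
```

View pics/p2.png

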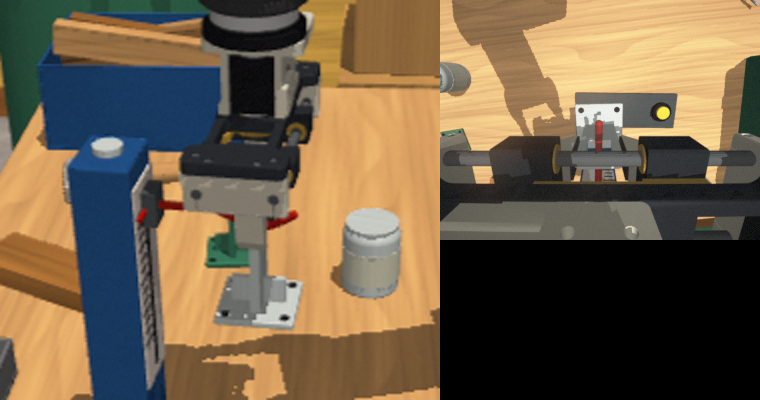

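The red wire runs through the eye: tip at (297,214) beyond the fingers, wire centred at (598,140). Now I'll lower slowly.

```bash
python3 -m creep '0 0 -0.001 0 0 0 0;0 0 -0.002 0 0 0 0;0 0 -0.0025 0 0 0 0;0 0 -0.0025 0 0 0 0;0 0 -0.0025 0 0 0 0;0 0 -0.002 0 0 0 0;0 0 -0.0015 0 0 0 0;0 0 -0.001 0 0 0 0'; for i in 1 2; do python3 -m creep '0 0 -0.001 0 0 0 0;0 0 -0.001 0 0 0 0;0 0 -0.001 0 0 0 0;0 0 -0.001 0 0 0 0;0 0 -0.001 0 0 0 0;0 0 -0.001 0 0 0 0;0 0 -0.001 0 0 0 0;0 0 -0.001 0 0 0 0'; done
```

```text
time: 9.15
tool_pos: [544.9, 167.5, 316.9]
tcp_rot: [-3.142, -0.0, 3.033]
contact_force: [0.7, 0.0, -6.4]
grip_width: 39.7
finger_force: 30.0
time: 9.82
tool_pos: [544.9, 167.5, 309.2]
tcp_rot: [3.142, 0.0, 3.033]
contact_force: [0.2, 0.4, -5.7]
grip_width: 39.7
finger_force: 30.0
time: 10.48
tool_pos: [544.9, 167.6, 301.2]
tcp_rot: [3.141, 0.0, 3.033]
contact_force: [1.2, -0.3, -5.6]
grip_width: 39.5
finger_force: 30.0
```

```bash
python3 -m creep '0 0 -0.0015 0 0 0 0;0 0 -0.002 0 0 0 0;0 0 -0.0025 0 0 0 0;0 0 -0.0025 0 0 0 0;0 0 -0.0025 0 0 0 0;0 0 -0.0025 0 0 0 0;0 0 -0.0025 0 0 0 0;0 0 -0.0025 0 0 0 0'; for i in 1 2; do python3 -m creep '0 0 -0.0025 0 0 0 0;0 0 -0.0025 0 0 0 0;0 0 -0.0025 0 0 0 0;0 0 -0.0025 0 0 0 0;0 0 -0.0025 0 0 0 0;0 0 -0.0025 0 0 0 0;0 0 -0.0025 0 0 0 0;0 0 -0.0025 0 0 0 0'; done
```

```text
time: 11.15
tool_pos: [545.0, 167.6, 282.5]
tcp_rot: [3.141, 0.0, 3.033]
contact_force: [0.9, -0.1, -4.4]
grip_width: 40.0
finger_force: 30.0
time: 11.82
tool_pos: [545.0, 167.6, 262.6]
tcp_rot: [3.141, 0.0, 3.033]
contact_force: [-0.3, 0.1, -4.5]
grip_width: 39.8
finger_force: 30.0
time: 12.48
tool_pos: [545.0, 167.6, 242.6]
tcp_rot: [3.141, 0.0, 3.033]
contact_force: [-0.7, -0.2, -1.4]
grip_width: 39.8
finger_force: 30.0
```

```bash
python3 -m creep '0 0 -0.0025 0 0 0 0;0 0 -0.0025 0 0 0 0;0 0 -0.0025 0 0 0 0;0 0 -0.0025 0 0 0 0;0 0 -0.0025 0 0 0 0;0 0 -0.0025 0 0 0 0;0 0 -0.0025 0 0 0 0;0 0 -0.0025 0 0 0 0' >/dev/null; python3 -m creep '0 0 -0.0025 0 0 0 0;0 0 -0.0025 0 0 0 0;0 0 -0.002 0 0 0 0;0 0 -0.001 0 0 0 0;0 0 0 0 0 0 0;0 0 0 0 0 0 0'; for i in 1 2 3 4 5 6 7 8 9 10 11 12; do python3 -m creep '0 0 0 0 0 0 0' | grep -E "force: \[|pos"; done
python3 - <<'E'
from h import *
f=[]
for i in range(25):
    viewer.capture('top'); o=readout.get_obs(); f.append(o['contact_force'][2])
print(np.mean(f),np.std(f)/5,o['tool_pos'],o['time'])
E
```

```text
time: 13.65
tool_pos: [545.0, 167.6, 214.8]
tcp_rot: [3.141, 0.0, 3.033]
contact_force: [-0.3, 0.2, -0.0]
grip_width: 39.5
finger_force: 30.0
tool_pos: [545.0, 167.5, 214.9]
contact_force: [0.5, 0.1, -1.4]
tool_pos: [545.0, 167.5, 214.9]
contact_force: [0.4, -0.2, -0.5]
tool_pos: [545.0, 167.5, 214.9]
contact_force: [0.3, -0.5, 0.1]
tool_pos: [545.0, 167.5, 214.8]
contact_force: [0.5, 0.3, -1.0]
tool_pos: [545.0, 167.6, 214.8]
contact_force: [0.3, -0.5, -1.3]
tool_pos: [545.0, 167.6, 214.8]
contact_force: [-0.0, -0.6, -0.7]
tool_pos: [545.0, 167.5, 214.8]
contact_force: [-0.4, -0.2, -0.8]
tool_pos: [544.9, 167.6, 214.7]
contact_force: [0.5, 0.3, -0.7]
tool_pos: [545.0, 167.6, 214.8]
contact_force: [-0.3, -0.0, -1.0]
tool_pos: [545.0, 167.5, 214.8]
contact_force: [0.9, -0.3, -0.4]
tool_pos: [545.0, 167.5, 214.8]
contact_force: [0.8, 0.0, -0.9]
tool_pos: [545.0, 167.5, 214.7]
contact_force: [0.2, -0.5, -1.6]
-0.7848468242227892 0.11928679117825014 [544.94821964 167.53781727 214.74137579] 15.9
```

```bash
python3 -m creep '0 0 -0.0015 0 0 0 0;0 0 -0.0025 0 0 0 0;0 0 -0.0025 0 0 0 0;0 0 -0.0025 0 0 0 0;0 0 -0.0025 0 0 0 0;0 0 -0.0025 0 0 0 0;0 0 -0.0015 0 0 0 0;0 0 -0.001 0 0 0 0'
python3 - <<'E'
from h import *
f=[]
for i in range(40):
    viewer.capture('top'); o=readout.get_obs(); f.append(o['contact_force'][2])
print(np.mean(f),np.std(f)/6.3,o['tool_pos'],o['time'])
E
```

```text
time: 16.57
tool_pos: [544.9, 167.6, 198.0]
tcp_rot: [3.142, -0.0, 3.033]
contact_force: [0.1, 0.5, -0.5]
grip_width: 40.0
finger_force: 30.0
-0.049850095752931166 0.06248173825302726 [544.93965192 167.55027978 198.24723176] 18.5667
```

```bash
python3 -m creep '0 0 0 0 0 0 46;0 0 0 0 0 0 48;0 0 0 0 0 0 55;0 0 0 0 0 0 70;0 0 0 0 0 0 100;0 0 0 0 0 0 100;0 0 0 0 0 0 100;0 0 0 0 0 0 100'; python3 -m creep '0 0 0 0 0 0 100;0 0 0 0 0 0 100'
python3 - <<'E'
from h import *
a=viewer.capture('side')[130:330,200:420,::-1];b=viewer.capture('wrist')[::2,::2,::-1]
b=cv2.copyMakeBorder(b,0,160,0,0,cv2.BORDER_CONSTANT)
cv2.imwrite('pics/p3.png',np.hstack([cv2.resize(a,(440,400),interpolation=cv2.INTER_CUBIC),b]))
E
```

```text
time: 19.23
tool_pos: [544.9, 167.6, 198.2]
tcp_rot: [3.142, -0.0, 3.033]
contact_force: [-0.3, 0.6, 0.7]
grip_width: 79.2
finger_force: 0.0
time: 19.4
tool_pos: [544.9, 167.6, 198.2]
tcp_rot: [3.142, 0.0, 3.033]
contact_force: [-0.3, 0.2, 0.3]
grip_width: 90.4
finger_force: 0.0
```

View pics/p3.png

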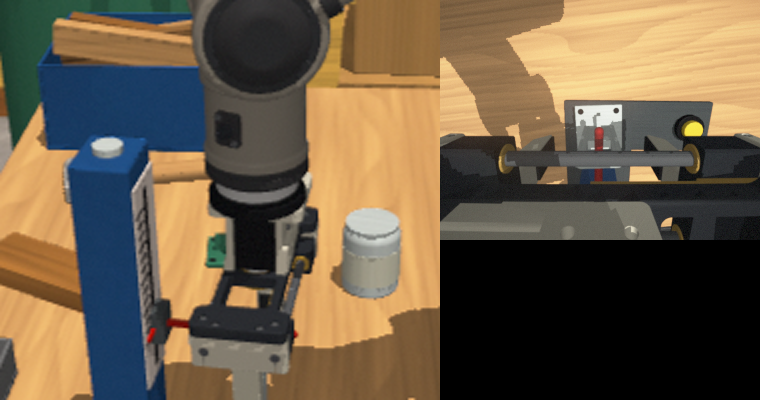

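The bracket hangs free, with the fingers open on both sides. Next I'll go straight up, shift over to the button, shut the fingers and turn a quarter turn.

```bash
python3 -m creep '0 0 0.004 0 0 0 100;0 0 0.012 0 0 0 100;0 0 0.02 0 0 0 100;0 0 0.022 0 0 0 100;0 0 0.022 0 0 0 100;0 0 0.022 0 0 0 100;0 0 0.02 0 0 0 100;0 0 0.012 0 0 0 100'>/dev/null
python3 -m creep '0.002 0.01 0 0 0 0 100;0.005 0.021 0 0 0 0 100;0.005 0.021 0 0 0 0 80;0.005 0.021 0 0 0 0 60;0.005 0.021 0 0 0 0 40;0.005 0.021 0 0 0 0 20;0.005 0.021 0 0 0 0 0;0.0045 0.0155 0 0 0 0 0'
python3 -m creep '0 0 0 0 0 -0.1208 0;0 0 0 0 0 -0.1208 0;0 0 0 0 0 -0.1208 0;0 0 0 0 0 -0.1208 0;0 0 0 0 0 -0.1208 0;0 0 0 0 0 -0.1208 0;0 0 0 0 0 -0.1208 0;0 0 0 0 0 -0.1208 0' >/dev/null;python3 -m creep '0 0 0 0 0 -0.1208 0;0 0 0 0 0 -0.1208 0;0 0 0 0 0 -0.1208 0;0 0 0 0 0 -0.1208 0;0 0 0 0 0 -0.1208 0;0 0 0 0 0 0 0;0 0 0 0 0 0 0;0 0 0 0 0 0 0'
python3 - <<'E'
from h import *
o=readout.get_obs();c=viewer.camera_info('wrist');w=viewer.capture('wrist');a=viewer.capture('side')[:,:,::-1]
p=pts(mask(w,(22,150,100),(35,255,255),(0,0,640,330)));ct=cv2.minEnclosingCircle(p.astype(np.float32));print(len(p),ct,plane(c,[ct[0]],30),o['joint_positions'])
cv2.imwrite('pics/p4.png',np.hstack([cv2.resize(a[130:370,200:420],(440,480)),cv2.resize(w[:,:,::-1],(320,480))]))
E
```

```text
time: 20.83
tool_pos: [581.1, 321.5, 330.8]
tcp_rot: [-3.141, -0.002, 3.034]
contact_force: [-0.5, -1.0, -0.1]
grip_width: 56.1
finger_force: 0.0
time: 22.17
tool_pos: [581.3, 319.4, 331.6]
tcp_rot: [-3.141, 0.0, 1.466]
contact_force: [0.1, 0.0, 0.3]
grip_width: 0.5
finger_force: 0.0
594 ((317.6764831542969, 209.61764526367188), 13.87828254699707) [[579.83365894 318.79289334  30.        ]] [3.86984337e-01 5.89178876e-01 1.01622263e+00 5.76846484e-05
 1.53704486e+00 4.91419145e-01]
```

View pics/p4.png

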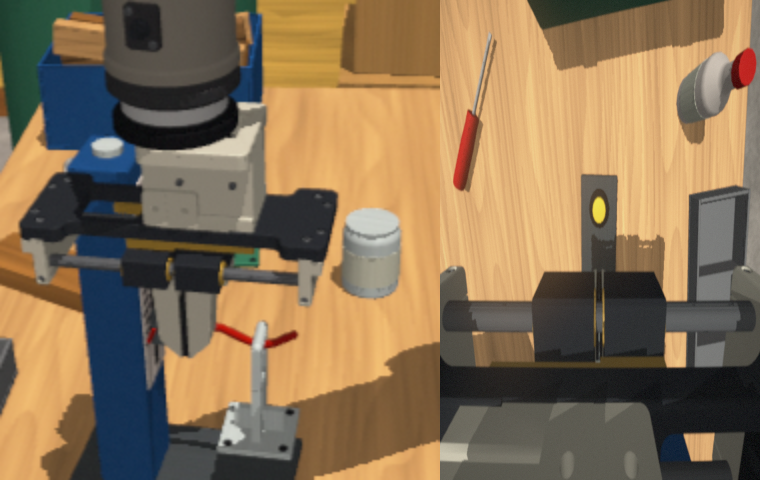

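The bracket hangs plumb by its bar on the hook (bar at (260,330) in the crop), and the button lies right under the fingers. I'll descend to just above it and check that the bracket is still.

```bash
python3 -m creep '0 0 -0.02 0 0 0 0;0 0 -0.033 0 0 0 0;0 0 -0.033 0 0 0 0;0 0 -0.033 0 0 0 0;0 0 -0.033 0 0 0 0;0 0 -0.033 0 0 0 0;0 0 -0.028 0 0 0 0;0 0 -0.014 0 0 0 0'; for i in 1 2 3; do python3 -m creep '0 0 0 0 0 0 0;0 0 0 0 0 0 0;0 0 0 0 0 0 0;0 0 0 0 0 0 0;0 0 0 0 0 0 0;0 0 0 0 0 0 0;0 0 0 0 0 0 0;0 0 0 0 0 0 0'|grep -E "time|pos"; done
python3 - <<'E'
from h import *
I=[viewer.capture('side')[270:370,300:360].astype(float) for i in range(20)]
print([round(float(abs(i-I[0]).mean()),2) for i in I]); print(bot.tip_extent)
E
```

```text
time: 22.93
tool_pos: [579.7, 318.3, 100.9]
tcp_rot: [-3.136, 0.003, 1.464]
contact_force: [-0.6, 0.7, -0.1]
grip_width: 0.4
finger_force: 0.0
time: 23.6
tool_pos: [581.5, 319.1, 105.7]
time: 24.27
tool_pos: [581.4, 319.0, 105.2]
time: 24.93
tool_pos: [581.4, 319.1, 105.2]
[0.0, 0.88, 0.89, 0.89, 0.88, 0.89, 0.88, 0.89, 0.89, 0.89, 0.91, 0.89, 0.89, 0.88, 0.88, 0.89, 0.88, 0.88, 0.88, 0.89]
65.5
```

```bash
python3 -m creep '0 0 -0.003 0 0 0 0;0 0 -0.003 0 0 0 0;0 0 -0.003 0 0 0 0;0 0 -0.002 0 0 0 0;0 0 -0.001 0 0 0 0;0 0 0 0 0 0 0'|grep -E "pos|contact"; for i in 1 2 3 4; do python3 -m creep '0 0 -0.001 0 0 0 0;0 0 0 0 0 0 0;0 0 0 0 0 0 0'|grep -E "pos|contact"; done
```

```text
tool_pos: [581.6, 319.1, 93.8]
contact_force: [-0.9, -0.0, 5.9]
tool_pos: [581.6, 319.1, 93.7]
contact_force: [-3.1, -1.5, 10.4]
tool_pos: [581.6, 319.2, 93.6]
contact_force: [-5.2, -2.8, 15.4]
tool_pos: [581.6, 319.2, 93.4]
contact_force: [-6.5, -3.7, 20.5]
tool_pos: [581.6, 319.2, 93.3]
contact_force: [-8.4, -4.1, 25.0]
```

```bash
python3 - <<'E'
from h import *
a=viewer.capture('side')[:,:,::-1];b=cv2.imread('pics/side0.png')
cv2.imwrite('pics/p5.png',cv2.resize(np.hstack([a[380:460,260:350],b[380:460,260:350]]),None,fx=4,fy=4,interpolation=0))
E
python3 -m creep '0 0 0.001 0 0 0 0;0 0 0.001 0 0 0 0;0 0 0.001 0 0 0 0;0 0 0.001 0 0 0 0;0 0 0 0 0 0 0;0 0 0 0 0 0 0'|grep -E "pos|contact"; for i in 1 2 3 4 5 6 7; do python3 -m creep '0 0 0.001 0 0 0 0;0 0 0 0 0 0 0;0 0 0 0 0 0 0'|grep -E "pos"
python3 - <<'E'
from h import *
f=[]
for i in range(8): viewer.capture('top');f.append(readout.get_obs()['contact_force'][2])
print(np.mean(f))
E
done
```

```text
tool_pos: [581.6, 319.1, 93.8]
contact_force: [-1.3, -1.2, 6.5]
tool_pos: [581.6, 319.1, 94.2]
3.421497495304897
tool_pos: [581.6, 319.1, 95.3]
3.184191818573743
tool_pos: [581.5, 319.1, 96.3]
2.546415934419037
tool_pos: [581.3, 319.0, 97.2]
2.2567280335097393
tool_pos: [581.3, 319.0, 98.2]
1.96948670149097
tool_pos: [581.3, 319.0, 99.2]
1.4454511032392796
tool_pos: [581.5, 319.1, 100.2]
-0.008487479332700498
```

View pics/p5.png

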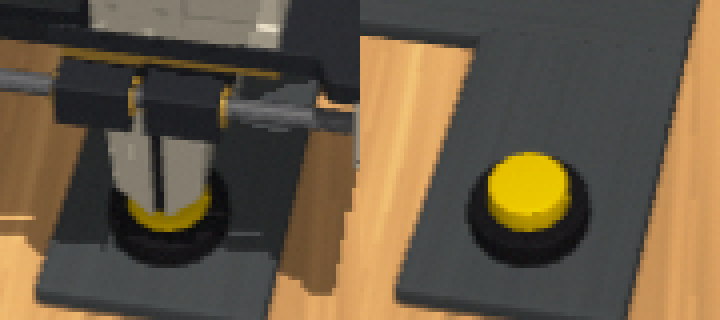

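The button was pressed through its full 6 mm: in the picture the yellow cap is flush in the housing, and force set in at 100 mm and bottomed at 94 mm. I'll back off, check and hand in.

```bash
python3 -m creep '0 0 0.005 0 0 0 0;0 0 0.01 0 0 0 0;0 0 0.02 0 0 0 0;0 0 0.02 0 0 0 0;0 0 0.01 0 0 0 0;0 0 0 0 0 0 0;0 0 0 0 0 0 0;0 0 0 0 0 0 0'
python3 - <<'E'
from h import *
I=[viewer.capture('side') for i in range(12)];J=[i[270:370,300:360].astype(float) for i in I]
print([round(float(abs(i-J[0]).mean()),2) for i in J])
cv2.imwrite('pics/p6.png',cv2.resize(I[-1][180:460,220:440,::-1],None,fx=2,fy=2))
E
```

```text
time: 33.2
tool_pos: [580.9, 318.8, 164.3]
tcp_rot: [-3.14, 0.001, 1.463]
contact_force: [-0.2, -0.4, 0.1]
grip_width: 0.2
finger_force: 0.0
[0.0, 2.09, 2.29, 2.14, 1.83, 1.65, 1.9, 2.48, 2.9, 3.25, 3.58, 3.82]
```

View pics/p6.png

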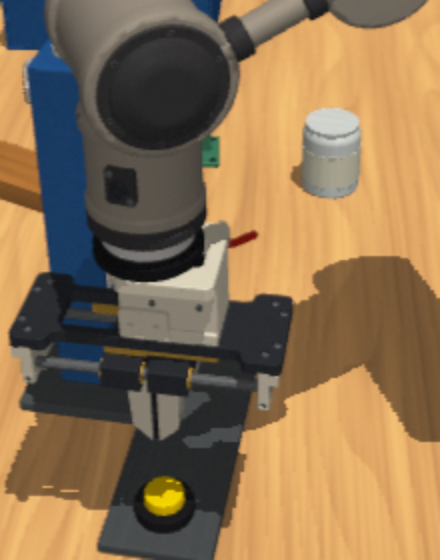

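The button is up. The gripper blocks the bracket in this view, so I'll raise it and check stillness numerically.

```bash
python3 -m creep '0 0 0.01 0 0 0 0;0 0 0.02 0 0 0 0;0 0 0.03 0 0 0 0;0 0 0.03 0 0 0 0;0 0 0.03 0 0 0 0;0 0 0.03 0 0 0 0;0 0 0.015 0 0 0 0;0 0 0 0 0 0 0' | head -2; python3 -m creep '0 0 0 0 0 0 0;0 0 0 0 0 0 0;0 0 0 0 0 0 0;0 0 0 0 0 0 0;0 0 0 0 0 0 0;0 0 0 0 0 0 0;0 0 0 0 0 0 0;0 0 0 0 0 0 0' | head -1
python3 - <<'E'
from h import *
np.set_printoptions(precision=2,suppress=True)
P=[];J=[]
for i in range(16):
    im=viewer.capture('side');J.append(im[290:370,305:355].astype(float));r=pts(mask(im,(0,150,60),(8,255,255),(310,270,365,330)));P.append(np.r_[r.mean(0),r[:,0].max()])
print(np.array(P)[[0,4,8,12,15]],np.std(P,0)); print([round(float(abs(i-J[0]).mean()),2) for i in J])
old=cv2.resize(cv2.imread('pics/p4.png')[:,:440],(220,240),interpolation=cv2.INTER_AREA)[:,:,::-1].astype(float)
print('vs p4',abs(old[160:240,105:155]-J[-1]).mean())
yt=pts(mask(viewer.capture('side'),(22,150,100),(35,255,255),(280,400,325,460)));print(cv2.minEnclosingCircle(yt.astype(np.float32))[0])
E
```

```text
time: 34.47
tool_pos: [582.3, 319.4, 336.2]
time: 35.13
[[327.88 298.1  348.  ]
 [327.79 298.06 348.  ]
 [327.91 298.15 348.  ]
 [327.73 298.06 348.  ]
 [327.75 298.05 348.  ]] [0.09 0.03 0.  ]
[0.0, 0.8, 0.79, 0.79, 0.81, 0.84, 0.84, 0.85, 0.83, 0.84, 0.81, 0.83, 0.79, 0.79, 0.81, 0.79]
vs p4 2.18575
(301.5301208496094, 427.3674621582031)
```

Bracket and hook are now verified still. Since the earlier stillness check was blocked by the gripper, I'll press once more so a press is certain to count.

```bash
python3 -m creep '0 0 -0.02 0 0 0 0;0 0 -0.033 0 0 0 0;0 0 -0.033 0 0 0 0;0 0 -0.033 0 0 0 0;0 0 -0.033 0 0 0 0;0 0 -0.033 0 0 0 0;0 0 -0.028 0 0 0 0;0 0 -0.014 0 0 0 0' | head -2; python3 -m creep '0 0 0 0 0 0 0;0 0 0 0 0 0 0;0 0 0 0 0 0 0;0 0 0 0 0 0 0'|head -2
python3 -m creep '0 0 -0.004 0 0 0 0;0 0 -0.004 0 0 0 0;0 0 -0.003 0 0 0 0;0 0 -0.003 0 0 0 0;0 0 -0.001 0 0 0 0;0 0 0 0 0 0 0;0 0 0 0 0 0 0;0 0 0 0 0 0 0'
```

```text
time: 36.65
tool_pos: [579.7, 318.3, 99.0]
time: 36.98
tool_pos: [582.3, 319.4, 105.2]
time: 37.65
tool_pos: [582.4, 319.5, 93.3]
tcp_rot: [3.137, -0.002, 1.463]
contact_force: [-7.3, -3.4, 27.5]
grip_width: 0.2
finger_force: 13.9
```

```bash
python3 -m creep '0 0 0.005 0 0 0 0;0 0 0.005 0 0 0 0;0 0 0.01 0 0 0 0;0 0 0.03 0 0 0 0;0 0 0.04 0 0 0 0;0 0 0.04 0 0 0 0;0 0 0.04 0 0 0 0;0 0 0.03 0 0 0 0' | head -1; python3 -m creep '0 0 0.03 0 0 0 0;0 0 0.01 0 0 0 0;0 0 0 0 0 0 0;0 0 0 0 0 0 0;0 0 0 0 0 0 0;0 0 0 0 0 0 0;0 0 0 0 0 0 0;0 0 0 0 0 0 0' | head -2
python3 - <<'E'
from h import *
P=[]
for i in range(10):
    im=viewer.capture('side');r=pts(mask(im,(0,150,60),(8,255,255),(310,270,365,330)));P.append(r.mean(0))
print(np.mean(P,0),np.std(P,0));yt=pts(mask(im,(22,150,100),(35,255,255),(280,400,325,460)));print(cv2.minEnclosingCircle(yt.astype(np.float32))[0])
if np.std(P,0).max()<.2: print(order.close_job())
E
```

```text
time: 38.32
time: 38.98
tool_pos: [581.3, 319.0, 326.9]
[327.81057542 298.08967446] [0.14564883 0.04583411]
(301.5301208496094, 427.3674621582031)
the job is handed in; nothing more can be done
None
```

The job is handed in with no verdict shown: the bracket hangs still and untouched on the hook, and the record button was pressed twice (once before I had confirmed stillness, once after) and is up again; I viewed 11 pictures, one over the limit.

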